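# Load a light-fastness sample holder into the sloping exposure rack

### The job

Get the sample for the light-fastness test onto the exposure rack: in the low three-lane tray, slide the flat holder that has a window along its lane towards you until about a third of its length sticks out over the tray's front edge, then pick it up by that overhanging end. Lay it flat on the sloping rack with its lower end down in the channel, and nudge it sideways until it lies square against the rack's raised side stop. Last, swing the hinged mask fully down over its upper end, leaving the two plain plates in their lanes and the other things on the bench where they are.

Things in the scene. Friction and masses are not known exactly. Their poses are not given: they have to be found in the camera images.
- tray: Fixed grey-painted sheet-metal tray, 180 x 172 mm, three lanes side by side, open at front and back. Origin: centre of its underside on the bench; +x along the lanes, away from the robot; +y left; z up. Lane floor at z = 60 mm from x -90 to +90 mm. Lanes 52 mm wide, centred at y = -56, 0, +56 mm, between ribs 4 mm wide and 6 mm high, too tight for fingers beside the plates.
- tray_front (a point): Middle of the tray floor's front edge (tray x = -90 mm, z = 60 mm). In front of it all is free down to the bench; the skirts that carry the tray are set back 45 mm.
- window_holder: The sample holder: loose flat steel frame 140 x 48 x 4 mm, about 90 g, with a 102 x 30 mm window showing a grey sample (a solid sheet 2 mm below the face). It lies in one of the lanes, its ends within 3 to 37 mm of the lane's ends. Origin: centre of its underside; x along its length, y across, z out of its upper face. Both ends alike. Pinch it across the 48 mm width where it overhangs.
- holder_mid (a point): The centre of the window holder, halfway through its thickness; axes as the holder's.
- plain_plate_a: Plain steel blanking plate without a window, 140 x 48 x 4 mm, in another lane; leave it. Origin as for the holder.
- plain_plate_b: A second, identical plain steel blanking plate in the remaining lane; leave it. Origin as for the holder.
- rack: Fixed grey steel exposure rack, about 165 mm deep and 160 mm wide, that carries the sloping bed. Origin: centre of its footprint on the bench; +x to its back, away from the robot, z up.
- bed: The rack's bed, sloping 30 degrees down towards the robot. Origin: where bed surface meets channel floor at the lower end, mid-width, 45 mm above the bench; +x up the slope, +y left (level), z out of the bed. A plate rests at z = 0 on a ledge (x 0 to 12 mm) and a cross rail (x 105 to 121 mm); between them it is open for fingers. Holder home and square: centre at x 70, y -51, z 2 mm.
- channel_mouth (a point): Middle of the channel's mouth (bed x = 9, y = 0, z = 4.5 mm). The channel runs across the bed's lower end: a J whose floor is bed x = 0, with a lip over x 0 to 9 mm that leaves a gap of 9 mm (bed z 0 to 9) for the plate's end; the lip's top is at bed z = 11.5 mm. So the plate goes in parallel to the bed, sliding down the slope.
- stop_face (a point): A point on the raised side stop: a straight wall along the right-hand side of the bed (seen from the robot), inner face at bed y = -75 mm, 12 mm above the bed surface, over its whole length; the point is at bed x = 70, z = 6 mm. The left side (bed y = +75 mm) has no wall, only a hinge ear at the head.
- mask (a joint): Angle (rad) of the aluminium mask flap at the head of the bed: 0 fully down, parallel to the bed; starts raised at 1.7 to 2.0; end stop 2.1. Stiff hinge: stays at any angle; about 1 N at the free edge moves it. Flap 85 mm long, 144 mm wide, 3 mm thick; push it over from behind. Down, it covers bed x 90 to 175 mm, 2 mm above the holder.
- mask_hinge (a point): Middle of the mask's hinge line, which runs along the bed's y: bed x = 175, z = 7.5 mm. Flap points lie at bed x = 175 - r cos(angle), z = 7.5 + r sin(angle) mm, r the distance from the hinge.
- mask_edge (a point): Middle of the mask's free edge (a rolled edge 6 mm thick), 85 mm from the hinge line.
- stopwatch: Bystander: black stopwatch, 71 x 59 x 17 mm, lying between tray and rack. Origin: centre of its underside.
- beaker_150: Bystander: glass beaker, 62 x 68 x 80 mm, behind the work. Origin: centre of its underside.
- dye_jar_5: Bystander: white jar with a screw cap, 50 x 52 x 66 mm, behind the work. Origin: centre of its underside.
- lab_notebook: Bystander: spiral notebook, 210 x 153 x 16 mm, left of the tray. Origin: centre of its underside.
Mind the look-alikes: they are no part of the job. Leave any green look-alike of the window_holder alone.

How it is judged:
By the outcome, as a careful person would: the job done as asked, in the order asked, and still so for the second after the job is handed in, with the robot touching nothing.
It also fails if it takes over 64 s, if anything falls off the work surface, if the arm or the gripper's body presses on something with over 40 N, if the wrist force passes 120 N, or if a joint passes its speed limit or range.

### The arm

A 6-joint arm with a two-finger parallel gripper is mounted at the origin on a cart in front of the work surface, level with it; the furniture and walls round the work are solid. World frame = base frame: x ahead of the robot, y to its left, z up, the work surface at z = 0. Lengths are in mm, angles in rad, forces in N, time in s.
With the tool pointing down it reaches from about 225 to 725 mm from the base axis. Payload 3.1 kg.
Tool frame: the origin (TCP) lies midway between the tips of the shut fingers; the grasp point (between the pads) lies 19 mm behind it; z points along the fingers, y is the line along which they close (so a half turn about z gives the same grasp; the last joint's range is limited). The gripper opens to 85 mm and grips with 20 to 120 N. Pads are 22 mm wide; open, the fingers measure 114 mm over their backs; the gripper's body (76 mm by 85 mm) begins 54 mm behind the grasp point. The pads swing forward as they close: fully open they stand 13 mm farther back than shut.
Start: joints at [-1.34, 0.048, 0.099, 1.622, 0, 1.443], TCP at [184.339, -491.565, 231.312] pointing down, gripper open.
Joint ranges: [-2.91, 2.91], [-0.99, 1.94], [-1.21, 1.42], [-2.12, 2.29], [-1.49, 1.47], [-3.14, 3.14]. Speed limits (rad/s): [2.79, 2.79, 3.14, 3.14, 3.14, 3.14].

### API

Orientations are given as a unit quaternion [w, x, y, z].
In Python, from station import * gives the robot as it stands.
- The arm moves only by the shell command python3 -m creep 'ROWS' [FORCE]. ROWS is a JSON object of lists of equal length, an entry for each row: "gripper": the opening, from 0 (shut) to 1 (fully open); "linear": the shift along the tool's x, y, z in units of 250 mm (1.0 is 250 mm), a list of three; "turn": the turn, a rotation vector about the tool's x, y, z in units of pi/4 rad (1.0 is pi/4 rad), a list of three. In form: {"gripper": [gripper, ...], "linear": [[dx, dy, dz], ...], "turn": [[wx, wy, wz], ...]}. A call has 1 to 8 rows; each row shifts and turns the commanded pose from where the row before left it, along the tool's axes as they then stand; what a row does not reach is not made up. A row lasts 1/12 s, in which the tool goes at most 41.7 mm and 7.16 degrees, less where a joint would pass 70% of its speed; a pose out of reach is approached as far as the arm can. A call with a number of a shift or a turn outside -1 to 1 is refused whole. A call with a gripper value outside its range is refused whole. The fingers move at their own pace and stop on an object; FORCE is the grip in N (left out, the last holds). Time passes only in rows, so rows that do not move let the fingers close. It gives the time, the measured TCP pose, the force and the opening at its end, in the units of the state.
- get_state(): the state, without advancing time (a new reading comes with each control period).
- snapshot(name): name is "scene" or "top" or "wrist"; returns a dict with "img" (480x640x3 uint8, blue, green, red), "range_z" (480x640 float32, mm along the optical axis (not along the pixel's ray), 0 where there is no reading), "fx", "fy", "cx", "cy" (pixels), "D" ([k1, k2, p1, p2, k3] as OpenCV has them; the pictures are not rectified), "R" (3x3) and "t" (3): a world point X has camera coordinates R X + t. Camera axes: x right, y down, z forward; pixel columns grow to the right and rows downward; lengths in mm; the calibration is good to about 2 mm. A picture is of the moment at which its call begins.
- finish_job(): hands the job in, once; it reports no verdict.
Trained networks look in the newest picture that a camera, given by its name, has taken for a name from the list of things; names that differ only in an ending like _2 or _b are one class to them, and where a whole thing is asked for, a point or a joint stands for the part that bears it (a point fixed in the world has none). Each returns a list of dicts, best first, with "conf" (0 to 1); they miss things now and then, are a little off and sometimes report something else, mostly with a low value. They report only what shows in the picture. A call takes as long as a camera call. They do not tell look-alikes from the thing itself.
- search_frame(camera, label): "at" ([column, row] as shares, 0 to 1, of the picture: columns of its width, rows of its height, amid what is visible of it).
- landmark_of(camera, label): "at" ([column, row] as shares, 0 to 1, of the picture: columns of its width, rows of its height: a listed point, or the origin of a listed thing).
The state is a dict: "t": time; "joint_positions": joint angles; "qvel": joint speeds; "effort": joint torques, N m; "tcp_pos": TCP position; "orientation": TCP orientation; "contact_force": force on the tool from outside, world axes, zero at the start; "wrist_torque": the same for the moment, N m; "gripper_width": opening from 0.0 (shut) to 1.0 (fully open).
Only numpy, scipy, OpenCV 4.12 (cv2) and the standard library are available. Lean on these libraries where they do the work, as an engineer would, in place of code of your own. Each camera call takes 0.05 s, during which the arm holds its last target. There are 200 camera calls.

## Working session

There is one attempt and no reset: what is moved stays moved. The work goes in short steps, Python scripts to look and compute and a shell command to move; the robot and the scene stay as the last step left them, time stands still between calls to the robot, and variables do not carry over. Pictures are saved under pics/ and viewed, on a budget of 10 in all, crops included, one or two more only if the job needs it, and the job is handed in when it is done.

```bash
ls; mkdir -p pics
cat > h.py <<'E'
from station import *
import numpy as np, cv2
from scipy.spatial.transform import Rotation as Ro
def px2w(s,u,v,z=None,r=None):
    K=np.array([[s['fx'],0,s['cx']],[0,s['fy'],s['cy']],[0,0,1]]);R=np.array(s['R']);t=np.array(s['t'])
    p=cv2.undistortPoints(np.array([[[u,v]]],float),K,np.array(s['D']))[0,0]
    d=np.array([p[0],p[1],1.]); c=-R.T@t; w=R.T@d
    if z is not None: return c+w*(z-c[2])/w[2]
    if r is None: 
        a=s['range_z'][int(v)-2:int(v)+3,int(u)-2:int(u)+3]; a=a[a>0]; r=np.median(a) if a.size else np.nan
    return c+w*r
def w2px(s,X):
    K=np.array([[s['fx'],0,s['cx']],[0,s['fy'],s['cy']],[0,0,1]])
    return cv2.projectPoints(np.array(X,float).reshape(-1,1,3),cv2.Rodrigues(np.array(s['R']))[0],np.array(s['t'],float),K,np.array(s['D']))[0][:,0]
E
python3 - <<'E'
from h import *
np.set_printoptions(precision=1,suppress=True)
for c in ['scene','top']:
    s=snapshot(c); cv2.imwrite(f'pics/{c}0.png',s['img']); np.savez(f'{c}0.npz',**s)
    print(c, -np.array(s['R']).T@np.array(s['t']))
    for l in ['tray','tray_front','window_holder','holder_mid','plain_plate_a','rack','bed','channel_mouth','stop_face','mask','mask_hinge','mask_edge','stopwatch','beaker_150','dye_jar_5','lab_notebook']:
        for d in landmark_of(c,l)[:3]:
            u,v=d['at'][0]*640,d['at'][1]*480
            print(l,round(d['conf'],2),np.array([u,v]),px2w(s,u,v))
print(get_state())
E
```

```text
pics
scene [-358.7  912.5 1255.9]
tray 0.79 [288.4 290.3] [526.2 178.3  62.4]
tray_front 0.56 [313.2 289.3] [489.7 121.9  56.1]
window_holder 0.74 [218.6 317.7] [618.6 346.8  -0.2]
window_holder 0.62 [300.6 261.9] [589.8  79.2  59.6]
holder_mid 0.83 [220.  318.1] [613.8 345.5   1.4]
holder_mid 0.66 [300.8 264.5] [580.9  86.2  60.4]
plain_plate_a 0.98 [284.9 271.3] [587.1 138.9  63.3]
plain_plate_a 0.69 [280.3 290. ] [540.  194.8  64.1]
rack 0.97 [376.5 234.7] [ 575.7 -223.1   -2.8]
rack 0.45 [374.8 172.1] [ 624.5 -243.3  199.4]
bed 0.58 [387.3 239. ] [ 502.9 -186.9   48.6]
bed 0.45 [276.9 238.6] [744.4  38.6  21. ]
channel_mouth 0.64 [385.6 234.8] [ 556.4 -243.9   -2.6]
stop_face 0.76 [401.4 209.9] [ 539.5 -284.7   85.6]Traceback (most recent call last):
  File "<stdin>", line 7, in <module>
ValueError: it knows: beaker, bed, channel_mouth, dye_jar, holder_mid, lab_notebook, mask_edge, mask_hinge, plain_plate, rack, stop_face, stopwatch, tray, tray_front, window_holder
```

Run:
```python
from h import *
np.set_printoptions(precision=1,suppress=True)
for c in ['scene','top']:
    s=snapshot(c); cv2.imwrite(f'pics/{c}0.png',s['img']); np.savez(f'{c}0.npz',**s)
    print(c, -np.array(s['R']).T@np.array(s['t']))
    L=['mask_hinge','mask_edge'] if c=='scene' else ['tray','tray_front','window_holder','holder_mid','plain_plate','rack','bed','channel_mouth','stop_face','mask_hinge','mask_edge','stopwatch','beaker','dye_jar','lab_notebook']
    for l in L:
        for d in landmark_of(c,l)[:3]:
            u,v=d['at'][0]*640,d['at'][1]*480
            print(l,round(d['conf'],2),np.array([u,v]),px2w(s,u,v))
print(get_state())
```

```text
scene [-358.7  912.5 1255.9]
mask_hinge 0.58 [371.6 189.1] [ 749.8 -382.4   -2.1]
mask_edge 0.63 [373.7 168.8] [ 623.3 -235.6  215.3]
top [ 367.9   24.6 1094.9]
tray 0.88 [269.2 258. ] [562.6 134.8  63.7]
tray_front 0.78 [277.9 290.4] [491.2 124.3   2.2]
tray_front 0.53 [247.2 263. ] [554.6 187.5  63.7]
window_holder 0.84 [187.6 244.1] [626.1 347.2   2.2]
window_holder 0.74 [289.7 244.7] [591.3  84.2  62.3]
window_holder 0.71 [437.  200.7] [ 626.  -234.7  222.5]
holder_mid 0.97 [188.9 245.3] [622.8 343.8   2.1]
holder_mid 0.75 [290.6 246.5] [586.8  82.4  62.2]
plain_plate 0.94 [268.  245.2] [593.7 135.8  64.4]
plain_plate 0.58 [246.7 262.7] [555.4 188.5  64. ]
bed 0.69 [406.9 275.1] [ 504.3 -199.1    1.4]
channel_mouth 0.62 [408.5 270.2] [ 508.6 -192.7   57.6]
channel_mouth 0.59 [436.7 200.4] [ 626.7 -234.1  222.6]
channel_mouth 0.54 [306.8 184.5] [746.2  33.1  42.5]
stop_face 0.75 [447.1 260. ] [ 523.4 -284.    72.4]
mask_edge 0.9 [436.8 201. ] [ 625.4 -234.3  222.3]
stopwatch 0.6 [323.8 287.8] [487.3  10.7  16.1]
beaker 0.76 [307.8 182.1] [746.2  30.2  59.4]
dye_jar 0.63 [361.6 172.8] [ 763.6 -105.9   50.8]
dye_jar 0.3 [288.  249.1] [581.   89.1  61.4]
lab_notebook 0.67 [183.9 341.7] [382.8 358.1  12.4]
{'t': 1.45, 'joint_positions': array([-1.3,  0. ,  0.1,  1.6, -0. ,  1.4]), 'qvel': array([ 0.,  0., -0., -0., -0., -0.]), 'effort': array([ -0. , -33.9,  32. ,   0. ,  -0. ,  -0. ]), 'tcp_pos': array([ 184.3, -491.6,  231.3]), 'orientation': array([-0. ,  1. ,  0.2, -0. ]), 'contact_force': array([-0.5,  0.9,  0.2]), 'wrist_torque': array([-0., -0., -0.]), 'gripper_width': 1.001542389357843}
```

View pics/top0.png

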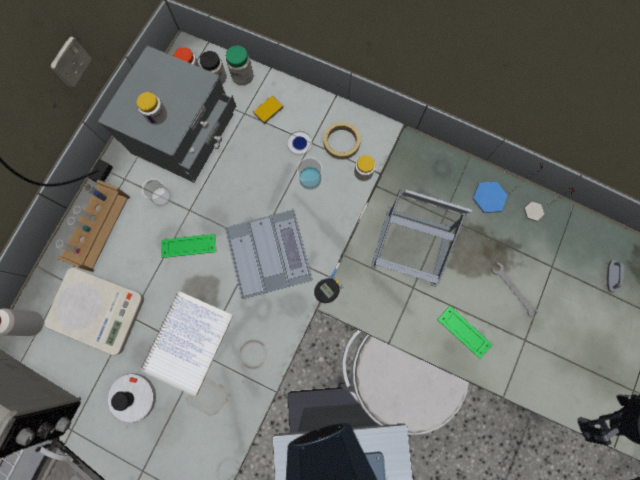

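View pics/scene0.png

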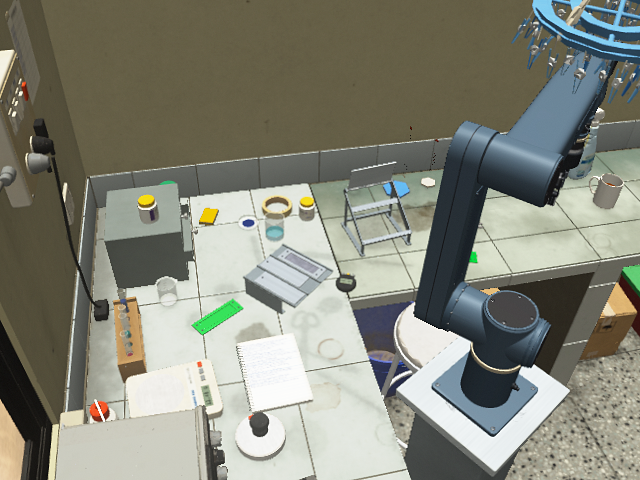

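Run:
```python
from h import *
np.set_printoptions(precision=1,suppress=True)
s=dict(np.load('top0.npz'))
im=s['img']; cv2.imwrite('pics/crop1.png',np.hstack([cv2.resize(im[200:310,220:320],(400,440),interpolation=cv2.INTER_CUBIC),cv2.resize(im[180:290,370:475],(400,419),interpolation=cv2.INTER_CUBIC)[:419]][0:1]+[cv2.resize(im[180:290,375:475],(400,440),interpolation=cv2.INTER_CUBIC)]))
v,u=np.mgrid[0:480,0:640]
K=np.array([[s['fx'],0,s['cx']],[0,s['fy'],s['cy']],[0,0,1]])
p=cv2.undistortPoints(np.stack([u,v],-1).reshape(-1,1,2).astype(float),K,s['D'])[:,0]
r=s['range_z'].ravel(); P=(np.c_[p,np.ones(len(p))]*r[:,None]-s['t'])@s['R']
m=(r>0)&(P[:,2]>50)&(P[:,2]<75)&(P[:,0]>440)&(P[:,0]<690)&(P[:,1]>20)&(P[:,1]<260)
print(m.sum(),np.median(P[m],0),cv2.minAreaRect(P[m][:,:2].astype(np.float32)),np.percentile(P[m][:,2],[5,50,95]))
m=(r>0)&(P[:,2]>30)&(P[:,0]>440)&(P[:,0]<700)&(P[:,1]<-90)&(P[:,1]>-400)
Q=P[m]; print(len(Q),Q.min(0),Q.max(0))
for lo,hi in [(45,62),(62,90),(90,110),(110,135),(135,160),(160,190),(190,240)]:
    q=Q[(Q[:,2]>lo)&(Q[:,2]<hi)]
    if len(q)>5: print(lo,hi,len(q),q.mean(0),cv2.minAreaRect(q[:,:2].astype(np.float32)))
```

```text
5373 [573.  138.3  63.3] ((576.7110595703125, 138.35128784179688), (181.72756958007812, 172.81619262695312), 10.783587455749512) [58.5 63.3 67.2]
2248 [ 472.8 -318.8   30.1] [ 683.6 -116.6  228.6]
45 62 557 [ 513.8 -194.1   54.4] ((570.7759399414062, -214.77325439453125), (157.66539001464844, 152.0271759033203), 68.4374008178711)
62 90 160 [ 555.9 -237.7   75.9] ((573.5010986328125, -215.8197021484375), (157.25579833984375, 146.8824005126953), 68.73856353759766)
90 110 601 [ 598.3 -231.6  101.5] ((598.7247314453125, -226.45016479492188), (157.17349243164062, 88.4050521850586), 68.36659240722656)
110 135 108 [ 611.7 -263.   121.4] ((615.7678833007812, -234.3788299560547), (158.8048095703125, 63.8713493347168), 68.120849609375)
135 160 163 [ 641.1 -244.3  144.2] ((640.9161987304688, -243.50567626953125), (161.02838134765625, 19.20840072631836), 63.64875793457031)
160 190 89 [ 633.2 -242.9  175.3] ((634.1597900390625, -240.18968200683594), (143.6185760498047, 8.582200050354004), 66.90192413330078)
190 240 308 [ 625.  -237.9  217.4] ((625.93212890625, -237.7954864501953), (144.07827758789062, 9.179600715637207), 67.87525939941406)
```

View pics/crop1.png

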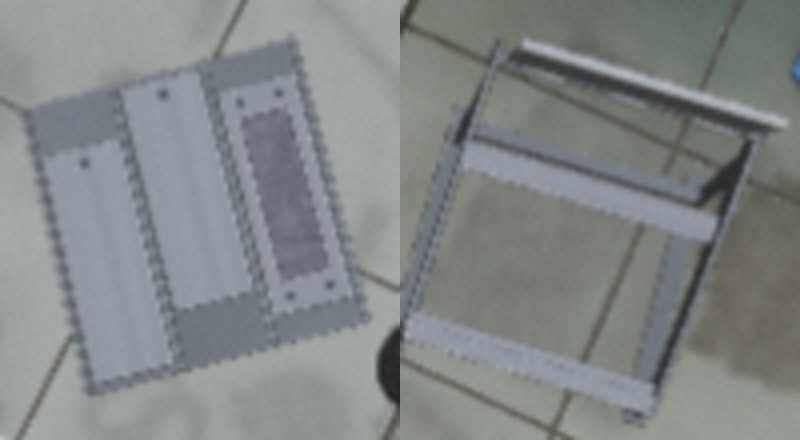

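```bash
cat >> h.py <<'E'
def tR(yaw,tilt=0,flip=False):
    "tool orientation: x along frame ex(yaw) (or reversed), z down, tilted forward by tilt deg"
    ex=np.array([np.cos(np.radians(yaw)),np.sin(np.radians(yaw)),0]);ey=np.array([-ex[1],ex[0],0]);t=np.radians(tilt)
    z=np.sin(t)*ex-np.cos(t)*np.array([0,0,1]); y=ey if flip else -ey
    return np.c_[np.cross(y,z),y,z]
def st():
    s=get_state();q=s['orientation'];return s,np.array(s['tcp_pos']),Ro.from_quat([q[1],q[2],q[3],q[0]]).as_matrix()
def plan(pos,R,n=None):
    s,p,R0=st(); w=Ro.from_matrix(R0.T@R).as_rotvec(); d=np.array(pos)-p
    k=max(np.linalg.norm(d)/37,np.linalg.norm(w)/np.radians(6.8)); n=n or int(np.ceil(k)); 
    L=[];Rc=R0
    for i in range(n):
        L.append(np.round(Rc.T@d/n/250,3).tolist()); Rc=Rc@Ro.from_rotvec(w/n).as_matrix()
    print(n,'turn',np.round(w/n/(np.pi/4),3).tolist(),'lin',L)
TC=np.array([576.7,138.4]);TY=10.8
def tray(x,y,z):
    a=np.radians(TY);return np.array([TC[0]+x*np.cos(a)-y*np.sin(a),TC[1]+x*np.sin(a)+y*np.cos(a),z])
E
python3 - <<'E'
from h import *
np.set_printoptions(precision=3,suppress=True)
s=dict(np.load('top0.npz'))
v,u=np.mgrid[0:480,0:640]
K=np.array([[s['fx'],0,s['cx']],[0,s['fy'],s['cy']],[0,0,1]])
p=cv2.undistortPoints(np.stack([u,v],-1).reshape(-1,1,2).astype(float),K,s['D'])[:,0]
r=s['range_z'].ravel(); P=(np.c_[p,np.ones(len(p))]*r[:,None]-s['t'])@s['R']
Q=P[(r>0)&(P[:,2]>30)&(P[:,0]>440)&(P[:,0]<700)&(P[:,1]<-90)&(P[:,1]>-400)]
a=np.radians(-21.7); h=Q[:,0]*np.cos(a)+Q[:,1]*np.sin(a); y=-Q[:,0]*np.sin(a)+Q[:,1]*np.cos(a)
print('y range',np.percentile(y,[.3,99.7]), 'z45-75 y',np.percentile(y[Q[:,2]<75],[1,99]))
ym=(y.min()+y.max())/2
c=abs(y-ym)<45
hh,zz=h[c],Q[c,2]
for lo in range(int(hh.min()),int(hh.max())+1,4):
    m=(hh>=lo)&(hh<lo+4)
    if m.sum()>3: print(lo,m.sum(),np.percentile(zz[m],[10,50,90]))
S,pp,R=st(); print(pp,R)
for f in (0,1): plan(tray(-30,-56,300),tR(TY,0,f))
E
```

```text
y range [-68.141  89.949] z45-75 y [-66.49   89.799]
534 57 [52.386 54.945 57.421]
538 71 [54.776 57.277 59.751]
542 58 [56.024 58.637 61.348]
546 39 [47.082 49.747 52.309]
550 60 [48.327 50.049 52.488]
554 4 [46.771 48.315 49.546]
634 69 [ 96.715  99.331 101.795]
638 72 [ 98.597 100.682 103.715]
642 75 [100.638 103.515 105.782]
646 54 [101.856 103.676 106.497]
650 23 [ 97.571 100.25  102.236]
662 21 [221.107 222.339 224.182]
666 117 [211.057 222.871 225.729]
670 55 [193.641 202.454 223.742]
674 76 [ 31.779  37.395 186.965]
678 89 [ 33.186  36.482 171.395]
682 96 [ 33.543 140.066 155.45 ]
686 26 [137.308 140.238 143.052]
[ 184.317 -491.555  231.305] [[ 0.936  0.351 -0.   ]
 [ 0.351 -0.936  0.   ]
 [-0.    -0.    -1.   ]]
19 turn [-0.0, 0.0, 0.011] lin [[0.116, -0.085, -0.014], [0.115, -0.086, -0.014], [0.114, -0.087, -0.014], [0.113, -0.088, -0.014], [0.113, -0.089, -0.014], [0.112, -0.09, -0.014], [0.111, -0.091, -0.014], [0.11, -0.092, -0.014], [0.109, -0.093, -0.014], [0.108, -0.094, -0.014], [0.108, -0.095, -0.014], [0.107, -0.096, -0.014], [0.106, -0.097, -0.014], [0.105, -0.097, -0.014], [0.104, -0.098, -0.014], [0.103, -0.099, -0.014], [0.102, -0.1, -0.014], [0.102, -0.101, -0.014], [0.101, -0.102, -0.014]]
26 turn [-0.0, -0.0, -0.146] lin [[0.085, -0.062, -0.011], [0.091, -0.052, -0.011], [0.096, -0.041, -0.011], [0.1, -0.03, -0.011], [0.103, -0.018, -0.011], [0.105, -0.006, -0.011], [0.105, 0.006, -0.011], [0.103, 0.018, -0.011], [0.101, 0.029, -0.011], [0.097, 0.04, -0.011], [0.091, 0.051, -0.011], [0.085, 0.061, -0.011], [0.077, 0.071, -0.011], [0.069, 0.079, -0.011], [0.059, 0.086, -0.011], [0.049, 0.093, -0.011], [0.038, 0.098, -0.011], [0.027, 0.101, -0.011], [0.015, 0.104, -0.011], [0.003, 0.105, -0.011], [-0.009, 0.104, -0.011], [-0.021, 0.103, -0.011], [-0.032, 0.1, -0.011], [-0.043, 0.095, -0.011], [-0.054, 0.09, -0.011], [-0.064, 0.083, -0.011]]
```

```bash
python3 -m creep '{"gripper":[0,0,0,0,0,0,0,0],"linear":[[0.116,-0.085,-0.04],[0.115,-0.086,-0.04],[0.114,-0.087,-0.04],[0.113,-0.088,-0.04],[0.113,-0.089,-0.04],[0.112,-0.09,-0.04],[0.111,-0.091,-0.014],[0.11,-0.092,-0.014]],"turn":[[0,0,0.011],[0,0,0.011],[0,0,0.011],[0,0,0.011],[0,0,0.011],[0,0,0.011],[0,0,0.011],[0,0,0.011]]}' 80 | tail -c 700
python3 -m creep '{"gripper":[0,0,0,0,0,0,0,0],"linear":[[0.109,-0.093,-0.014],[0.108,-0.094,-0.014],[0.108,-0.095,-0.014],[0.107,-0.096,0],[0.106,-0.097,0],[0.105,-0.097,0],[0.104,-0.098,0],[0.103,-0.099,0]],"turn":[[0,0,0.011],[0,0,0.011],[0,0,0.011],[0,0,0.011],[0,0,0.011],[0,0,0.011],[0,0,0.011],[0,0,0.011]]}' | tail -c 700
python3 -m creep '{"gripper":[0,0,0,0],"linear":[[0.102,-0.1,0],[0.102,-0.101,0],[0.101,-0.102,0],[0,0,0]],"turn":[[0,0,0.011],[0,0,0.011],[0,0,0.011],[0,0,0]]}'
python3 - <<'E'
from h import *
np.set_printoptions(precision=3,suppress=True)
s=snapshot('wrist'); cv2.imwrite('pics/w1.png',s['img']); np.savez('w1.npz',**s)
S,p,R=st();print(p,S['joint_positions'])
v,u=np.mgrid[0:480,0:640]
K=np.array([[s['fx'],0,s['cx']],[0,s['fy'],s['cy']],[0,0,1]])
pp=cv2.undistortPoints(np.stack([u,v],-1).reshape(-1,1,2).astype(float),K,np.array(s['D']))[:,0]
r=s['range_z'].ravel(); P=(np.c_[pp,np.ones(len(pp))]*r[:,None]-s['t'])@s['R']
m=(r>0)&(P[:,2]>50)&(P[:,2]<75)&(P[:,0]>440)&(P[:,0]<690)&(P[:,1]>20)&(P[:,1]<260)
print(m.sum(),cv2.minAreaRect(P[m][:,:2].astype(np.float32)),np.percentile(P[m][:,2],[5,50,95]))
for l in ['holder_mid','tray_front','window_holder']:
    for d in landmark_of('wrist',l)[:3]:
        uu,vv=d['at'][0]*640,d['at'][1]*480; print(l,d['conf'],uu,vv,px2w(s,uu,vv))
print(w2px(s,[tray(-90,-30,60),tray(-90,-82,60),tray(71,-56,64),tray(-69,-56,64)]))
E
```

```text
t: 2.12
tcp_pos: [342.0, -249.7, 299.3]
orientation: [0.001, 0.99, 0.144, 0.001]
contact_force: [0.4, -0.8, -0.2]
gripper_width: -0.006
t: 2.78
tcp_pos: [498.0, -8.9, 309.0]
orientation: [0.0, 0.994, 0.11, 0.0]
contact_force: [1.4, -0.4, -0.2]
gripper_width: -0.0
t: 3.12
tcp_pos: [558.1, 84.5, 306.2]
orientation: [-0.002, 0.995, 0.1, -0.001]
contact_force: [-1.0, -1.5, -1.2]
gripper_width: 0.003
[556.752  82.075 306.883] [0.027 0.188 0.404 1.79  0.    2.969]
29396 ((574.8875732421875, 138.2780303955078), (180.68206787109375, 172.89329528808594), 10.655384063720703) [60.208 64.4   66.718]
holder_mid 0.75 572.992 386.592 [ 357.12  -321.919    3.595]
holder_mid 0.65 104.512 90.72 [622.159 347.025   2.467]
holder_mid 0.55 326.27200000000005 176.688 [583.41   83.6    63.268]
tray_front 0.57 276.03200000000004 254.20799999999997 [488.938 120.708  60.74 ]
tray_front 0.47 545.7280000000001 25.104 [768.178 -97.302  46.096]
window_holder 0.74 571.008 388.992 [ 352.954 -320.415    3.882]
window_holder 0.63 327.168 175.104 [585.149  83.008  62.923]
window_holder 0.62 102.528 89.376 [623.161 349.305   2.473]
[[302.375 254.686]
 [349.351 255.181]
 [328.375  99.922]
 [326.206 237.658]]
```

View pics/w1.png

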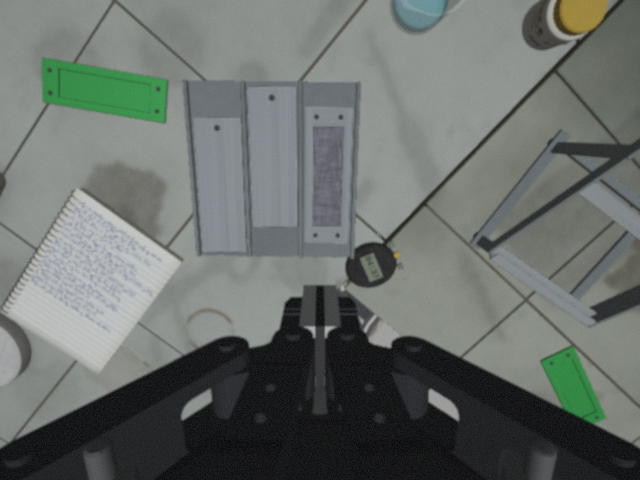

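```bash
sed -i 's/^TC=.*/TC=np.array([575.3,138.3]);TY=10.7/' h.py
cat >> h.py <<'E'
def itray(X):
    a=np.radians(TY);d=np.array(X[:2])-TC;return np.array([d[0]*np.cos(a)+d[1]*np.sin(a),-d[0]*np.sin(a)+d[1]*np.cos(a)])
E
python3 - <<'E'
from h import *
np.set_printoptions(precision=1,suppress=True)
s=dict(np.load('w1.npz'))
g=cv2.cvtColor(s['img'],cv2.COLOR_BGR2GRAY).astype(int)
print(g[78:116,327].tolist(),g[236:262,327].tolist())
for v,z in [(81,60),(106.5,64),(243,64),(256,60)]: print(v,itray(px2w(s,327,v,z=z)))
plan(tray(92,-56,90),tR(TY),None)
E
```

```text
[147, 152, 146, 139, 127, 114, 110, 113, 110, 110, 111, 113, 109, 110, 108, 111, 112, 111, 109, 111, 112, 110, 114, 112, 111, 112, 115, 113, 120, 132, 136, 136, 134, 137, 136, 137, 138, 137] [137, 138, 136, 133, 136, 136, 126, 120, 113, 115, 114, 114, 115, 113, 112, 113, 116, 116, 114, 119, 125, 136, 143, 146, 144, 140]
81 [ 90.2 -54.5]
106.5 [ 66.4 -54.8]
243 [-73.5 -57.2]
256 [-89.7 -57.6]
7 turn [0.0, 0.0, 0.001] lin [[0.07, 0.001, 0.125], [0.07, 0.001, 0.125], [0.07, 0.001, 0.125], [0.07, 0.001, 0.125], [0.07, 0.001, 0.125], [0.07, 0.001, 0.125], [0.07, 0.001, 0.125]]
```

```bash
python3 -m creep '{"gripper":[0,0,0,0,0,0,0,0],"linear":[[0.067,0.001,0.13],[0.067,0.001,0.13],[0.067,0.001,0.13],[0.066,0.001,0.13],[0.066,0.001,0.13],[0.066,0.001,0.13],[0.066,0.001,0.13],[0,0,0]],"turn":[[0,0,0.001],[0,0,0.001],[0,0,0.001],[0,0,0.001],[0,0,0.001],[0,0,0.001],[0,0,0.001],[0,0,0]]}'
python3 -m creep '{"gripper":[0,0,0,0],"linear":[[0,0,0.02],[0,0,0.01],[0,0,0.005],[0,0,0]],"turn":[[0,0,0],[0,0,0],[0,0,0],[0,0,0]]}'
python3 -c "
from h import *
S,p,R=st();print(p,itray(p))"
```

```text
t: 3.98
tcp_pos: [666.8, 97.9, 71.8]
orientation: [-0.0, 0.996, 0.093, -0.006]
contact_force: [-2.1, -0.6, -2.1]
gripper_width: 0.002
t: 4.32
tcp_pos: [671.3, 99.5, 75.8]
orientation: [0.0, 0.996, 0.094, 0.002]
contact_force: [0.0, 0.4, -0.3]
gripper_width: 0.0
[671.2850824   99.52686997  75.75156331] [ 87.11729442 -55.9201991 ]
```

```bash
python3 -m creep '{"gripper":[0,0,0,0,0],"linear":[[0,0,0.02],[0,0,0.02],[0,0,0.008],[0,0,0],[0,0,0]],"turn":[[0,0,0],[0,0,0],[0,0,0],[0,0,0],[0,0,0]]}'
python3 -m creep '{"gripper":[0,0,0],"linear":[[0,0,0.004],[0,0,0],[0,0,0]],"turn":[[0,0,0],[0,0,0],[0,0,0]]}'
```

```text
t: 4.73
tcp_pos: [670.1, 100.0, 60.4]
orientation: [0.0, 0.996, 0.095, -0.0]
contact_force: [0.2, -0.1, -0.3]
gripper_width: -0.004
t: 4.98
tcp_pos: [670.4, 100.0, 60.2]
orientation: [-0.0, 0.996, 0.094, 0.0]
contact_force: [-1.8, -0.4, 2.6]
gripper_width: -0.001
```

```bash
python3 -m creep '{"gripper":[0,0,0,0,0,0,0,0],"linear":[[0,0,-0.005],[-0.02,0,0],[-0.035,0,0],[-0.035,0,0],[-0.035,0,0],[-0.035,0,0],[-0.035,0,0],[-0.03,0,0]],"turn":[[0,0,0],[0,0,0],[0,0,0],[0,0,0],[0,0,0],[0,0,0],[0,0,0],[0,0,0]]}'
python3 -m creep '{"gripper":[0,0,0,0],"linear":[[-0.02,0,0],[-0.02,0,0],[0,0,0],[0,0,0]],"turn":[[0,0,0],[0,0,0],[0,0,0],[0,0,0]]}'
python3 - <<'E'
from h import *
np.set_printoptions(precision=1,suppress=True)
S,p,R=st();print(p,itray(p))
s=snapshot('top');np.savez('top1.npz',**s)
g=s['img']; 
# front end of holder along lane centre in top view
for x in range(-160,-60,4):
    q=w2px(s,tray(x,-56,64))[0]; i=tuple(np.round(q).astype(int)[::-1]); print(x,g[i],px2w(s,*q)[2],end=' | ')
E
```

```text
t: 5.65
tcp_pos: [614.3, 89.2, 60.5]
orientation: [-0.0, 0.996, 0.094, -0.0]
contact_force: [0.2, -0.6, -0.9]
gripper_width: 0.001
t: 5.98
tcp_pos: [605.0, 87.4, 60.8]
orientation: [0.0, 0.996, 0.094, -0.0]
contact_force: [-0.3, -0.5, -0.5]
gripper_width: 0.0
[605.   87.4  60.8] [ 19.8 -55.5]
-160 [121 105  88] 574.0347324734612 | -156 [119 101  84] 574.0760844710076 | -152 [119 103  87] 573.2840104757015 | -148 [120 105  89] 573.4176468929151 | -144 [119 103  87] 573.2048266216325 | -140 [125 108  88] 572.0303588083224 | -136 [123 106  87] 572.435814065597 | -132 [127 109  93] 571.1790258838748 | -128 [122 104  89] 571.1084086003599 | -124 [128 111  94] 571.1813374990663 | -120 [127 109  92] 570.5876845097907 | -116 [126 109  93] 569.9190316750498 | -112 [128 112  94] 570.0701560932572 | -108 [126 109  92] 569.6506565133889 | -104 [126 110  93] 569.0595252607459 | -100 [128 110  95] 568.8752023682896 | -96 [129 112  94] 567.9089144324123 | -92 [128 110  92] 567.7795446723069 | -88 [128 110  94] 567.9665131066072 | -84 [130 113  94] 566.9610488768992 | -80 [127 109  94] 567.3138340756344 | -76 [128 109  93] 566.4061877336607 | -72 [128 111  93] 565.4847187158614 | -68 [128 111  93] 565.4853448628725 | -64 [129 112  96] 564.8941735624928 |
```

```bash
python3 -m creep '{"gripper":[0,0,0,0,0,0,0,0],"linear":[[-0.012,0,0],[-0.012,0,0],[0,0,0],[0,0,-0.06],[0,0,-0.15],[-0.05,0,-0.15],[-0.12,0,-0.1],[-0.14,0,-0.05]],"turn":[[0,0,0],[0,0,0],[0,0,0],[0,0,0],[0,0,0],[0,0,0],[0,0,0],[0,0,0]]}'
python3 -m creep '{"gripper":[0.8,0.8,0.8,0.8,0.8,0.8],"linear":[[-0.14,0,0],[-0.14,0,0],[-0.14,0,0],[0,0,0],[0,0,0],[0,0,0]],"turn":[[0,0,0],[0,0,0],[0,0,0],[0,0,0],[0,0,0],[0,0,0]]}'
python3 - <<'E'
from h import *
np.set_printoptions(precision=1,suppress=True)
S,p,R=st();print(p,itray(p))
s=snapshot('wrist');np.savez('w2.npz',**s);cv2.imwrite('pics/w2.png',s['img'])
for x in (-137,-90,3): print(w2px(s,tray(x,-56,64)))
plan(tray(-118,-56,80),tR(TY))
E
```

```text
t: 6.7
tcp_pos: [525.5, 71.7, 192.9]
orientation: [0.0, 0.996, 0.095, 0.004]
contact_force: [-0.2, 0.5, 1.2]
gripper_width: -0.0
t: 7.2
tcp_pos: [420.6, 52.0, 188.7]
orientation: [0.0, 0.996, 0.094, 0.001]
contact_force: [0.5, -0.4, 1.2]
gripper_width: 0.799
[420.6  52.  188.7] [-168.   -56.1]
[[319.8 186.8]]
[[319.9 118.6]]
[[320.1 -37.5]]
4 turn [0.0, -0.001, 0.001] lin [[0.049, -0.0, 0.109], [0.049, -0.0, 0.109], [0.049, -0.0, 0.109], [0.049, -0.0, 0.109]]
```

View pics/w2.png

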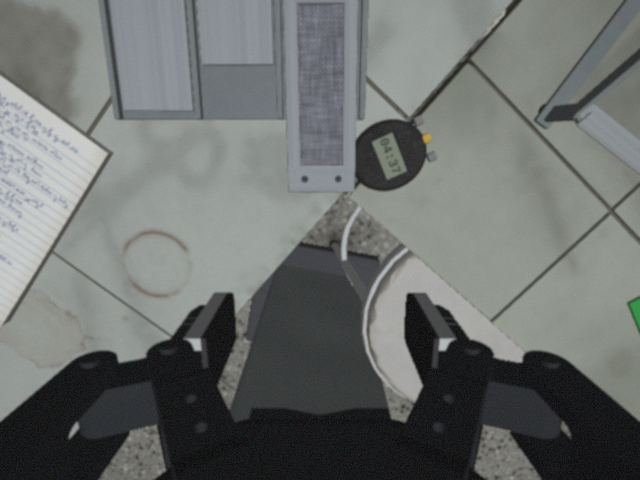

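```bash
python3 -m creep '{"gripper":[0.8,0.8,0.8,0.8,0.8,0.8,0.8,0.8],"linear":[[0.058,0,0.09],[0.058,0,0.11],[0.058,0,0.11],[0.056,0,0.11],[0,0,0.1],[0,0,0.067],[0,0,0],[0,0,0]],"turn":[[0,0,0],[0,0,0],[0,0,0],[0,0,0],[0,0,0],[0,0,0],[0,0,0],[0,0,0]]}'
python3 -m creep '{"gripper":[0.5,0.5,0.5,0.5,0.5,0.5,0.5,0.5],"linear":[[0,0,0],[0,0,0],[0,0,0],[0,0,0],[0,0,0],[0,0,0],[0,0,0],[0,0,0]],"turn":[[0,0,0],[0,0,0],[0,0,0],[0,0,0],[0,0,0],[0,0,0],[0,0,0],[0,0,0]]}' 80
python3 -c "
from h import *
S,p,R=st();print(p,itray(p),S['gripper_width'],S['contact_force'],S['wrist_torque'])"
```

```text
t: 7.92
tcp_pos: [476.4, 63.0, 40.4]
orientation: [-0.0, 0.996, 0.095, -0.002]
contact_force: [0.8, 1.1, 0.6]
gripper_width: 0.799
t: 8.58
tcp_pos: [478.5, 62.8, 43.6]
orientation: [0.0, 0.996, 0.094, 0.002]
contact_force: [1.8, -0.4, 4.8]
gripper_width: 0.534
[478.52434471  62.814023    43.5801319 ] [-109.10822314  -56.20547859] 0.5338101478183808 [ 1.84828702 -0.36395721  4.79549261] [-0.00317018 -0.21115225 -0.02454912]
```

```bash
python3 -m creep '{"gripper":[0.2,0.2,0.2,0.2,0.2,0.2,0.2,0.2],"linear":[[0,0,0],[0,0,0],[0,0,-0.02],[0,0,-0.04],[0,0,-0.1],[0,0,-0.14],[0,0,-0.14],[0,0,0]],"turn":[[0,0,0],[0,0,0],[0,0,0],[0,0,0],[0,0,0],[0,0,0],[0,0,0],[0,0,0]]}' 80
python3 -m creep '{"gripper":[0.2,0.2,0.2,0.2,0.2],"linear":[[-0.1,0,-0.12],[-0.1,0,-0.12],[-0.1,0,-0.12],[0,0,0],[0,0,0]],"turn":[[0,0,0],[0,0,0],[0,0,0],[0,0,0],[0,0,0]]}'
python3 - <<'E'
from h import *
np.set_printoptions(precision=1,suppress=True)
S,p,R=st();print(p,itray(p),S['gripper_width'],S['contact_force'])
s=snapshot('wrist');np.savez('w3.npz',**s);cv2.imwrite('pics/w3.png',s['img'])
E
```

```text
t: 9.25
tcp_pos: [480.5, 62.8, 159.6]
orientation: [0.001, 0.996, 0.094, 0.006]
contact_force: [0.4, -0.1, 0.2]
gripper_width: 0.527
t: 9.67
tcp_pos: [403.5, 48.6, 244.2]
orientation: [0.0, 0.996, 0.094, 0.003]
contact_force: [0.4, -0.4, -1.5]
gripper_width: 0.527
[403.5  48.6 244.2] [-185.5  -56.2] 0.5272752594132526 [ 0.4 -0.4 -1.5]
```

View pics/w3.png

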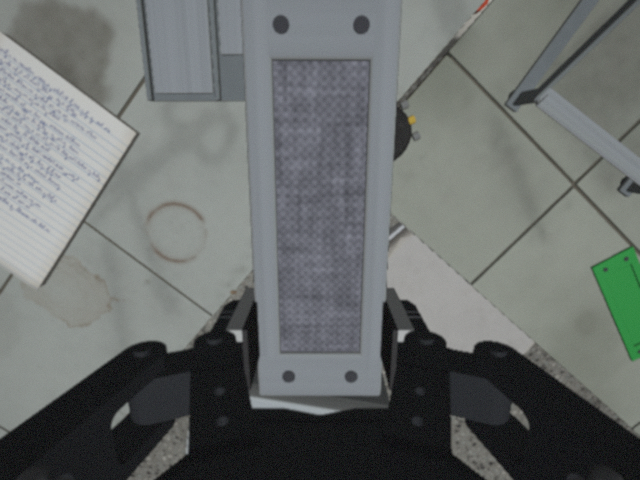

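```bash
cat >> h.py <<'E'
def cloud(s):
    v,u=np.mgrid[0:480,0:640]
    K=np.array([[s['fx'],0,s['cx']],[0,s['fy'],s['cy']],[0,0,1]])
    pp=cv2.undistortPoints(np.stack([u,v],-1).reshape(-1,1,2).astype(float),K,np.array(s['D']))[:,0]
    r=s['range_z'].ravel(); return np.where((r>0)[:,None],(np.c_[pp,np.ones(len(pp))]*r[:,None]-s['t'])@s['R'],np.nan).reshape(480,640,3)
BO=np.array([508.0,-190.8,45.]);BY=-21.7
def bedR():
    a=np.radians(BY);ex=np.array([np.cos(a),np.sin(a),0]);ey=np.array([-np.sin(a),np.cos(a),0]);t=np.radians(30)
    bx=np.cos(t)*ex+np.sin(t)*np.array([0,0,1]);return np.c_[bx,ey,np.cross(bx,ey)]
def bed(*b): return BO+bedR()@np.array(b)
def ibed(X): return bedR().T@(np.array(X)-BO)
E
python3 - <<'E'
from h import *
np.set_printoptions(precision=2,suppress=True)
s=dict(np.load('w3.npz')); C=cloud(s); S,p,R=st()
T=(C-p)@R
for u,v in [(262,20),(380,20),(262,140),(382,140),(268,240),(375,240),(320,30),(320,370),(320,388),(320,392),(320,396),(320,402)]: print(u,v,np.nanmedian(T[v-2:v+3,u-2:u+3].reshape(-1,3),0))
m=np.isfinite(T[...,0]); m&=(abs(T[...,2]+20)<12)&(abs(T[...,1])<22)&(T[...,0]<105)&(T[...,0]>-25)
q=T[m]; rim=q[(abs(q[:,1])>17)]
A=np.c_[rim[:,:2],np.ones(len(rim))]; c=np.linalg.lstsq(A,rim[:,2],rcond=None)[0]; print(len(rim),c,'pitch deg',np.degrees(np.arctan(c[0])),'roll',np.degrees(np.arctan(c[1])))
# edges
g=cv2.cvtColor(s['img'],cv2.COLOR_BGR2GRAY).astype(int); print(g[385:412,320].tolist())
f=np.array([px2w(s,u,v,r=200.) for u,v in [(249,100),(395,100),(252,200),(391,200)]])
R1=R;c0=-s['R'].T@s['t']
for u,v in [(320,395),(247,50),(398,50),(255,250),(387,250)]:
    d=R.T@(px2w(s,u,v,r=200.)-c0); o=R.T@(c0-p)
    # intersect with plane z=c0x+c1y+c2
    k=(c[0]*o[0]+c[1]*o[1]+c[2]-o[2])/(d[2]-c[0]*d[0]-c[1]*d[1]); print(u,v,o+k*d)
E
```

```text
262 20 [100.69 -17.29 -22.1 ]
380 20 [100.71  17.9  -21.86]
262 140 [ 66.1  -18.71 -22.27]
382 140 [ 66.05  19.87 -22.26]
268 240 [ 32.66 -18.09 -22.6 ]
375 240 [ 32.76  18.85 -22.62]
320 30 [ 98.04  -0.01 -22.04]
320 370 [-19.11  -0.15 -22.87]
320 388 [-27.03  -0.16 -23.08]
320 392 [-28.79  -0.16 -23.05]
320 396 [-259.4     0.32  259.86]
320 402 [-260.1     0.3   251.08]
11300 [  0.01  -0.   -22.77] pitch deg 0.4116847868944115 roll -0.022101137032457224
[135, 132, 134, 134, 130, 132, 130, 132, 131, 124, 107, 88, 77, 76, 77, 82, 82, 79, 79, 82, 87, 100, 123, 147, 161, 162, 162]
320 395 [-30.19  -0.17 -22.99]
247 50 [ 92.56 -22.17 -22.1 ]
398 50 [ 92.5   23.66 -22.12]
255 250 [ 29.12 -22.71 -22.55]
387 250 [ 29.03  23.23 -22.57]
```

Run:
```python
from h import *
R=tR(BY,30)
print(np.round(R,3),np.round(bedR(),3)); print(bed(10,-15,90),bed(50,-15,42))
plan(bed(10,-15,90),R,8)
```

```text
[[ 0.805 -0.37   0.465]
 [-0.32  -0.929 -0.185]
 [ 0.5   -0.    -0.866]] [[ 0.805  0.37  -0.465]
 [-0.32   0.929  0.185]
 [ 0.5    0.     0.866]]
[ 468.68935703 -191.30048534  127.94228634] [ 523.17463516 -212.98281091  106.37306696]
8 turn [-0.024, 0.081, 0.088] lin [[0.009, 0.124, 0.057], [0.014, 0.122, 0.06], [0.019, 0.12, 0.064], [0.023, 0.117, 0.067], [0.026, 0.114, 0.071], [0.03, 0.111, 0.075], [0.032, 0.107, 0.079], [0.035, 0.103, 0.083]]
```

```bash
python3 -m creep '{"gripper":[0.2,0.2,0.2,0.2,0.2,0.2,0.2,0.2],"linear":[[0.009,0.124,0.057],[0.014,0.122,0.06],[0.019,0.12,0.064],[0.023,0.117,0.067],[0.026,0.114,0.071],[0.03,0.111,0.075],[0.032,0.107,0.079],[0.035,0.103,0.083]],"turn":[[-0.024,0.081,0.088],[-0.024,0.081,0.088],[-0.024,0.081,0.088],[-0.024,0.081,0.088],[-0.024,0.081,0.088],[-0.024,0.081,0.088],[-0.024,0.081,0.088],[-0.024,0.081,0.088]]}' >/dev/null
python3 -m creep '{"gripper":[0.2,0.2,0.2],"linear":[[0,0,0],[0,0,0],[0,0,0]],"turn":[[0,0,0],[0,0,0],[0,0,0]]}'
python3 - <<'E'
from h import *
np.set_printoptions(precision=1,suppress=True)
S,p,R=st();print(p,ibed(p)); print(bedR().T@R, S['joint_positions'])
s=snapshot('wrist');np.savez('w4.npz',**s);cv2.imwrite('pics/w4.png',s['img'])
print(w2px(s,[bed(105,-75,0),bed(105,70,0),bed(121,70,0),bed(9,70,11.5),bed(9,-70,11.5),bed(70,-75,12)]))
C=(cloud(s)-BO)@bedR()
g=C.reshape(-1,3); g=g[np.isfinite(g[:,0])]
m=(g[:,0]>98)&(g[:,0]<128)&(abs(g[:,2])<8)&(abs(g[:,1])<80)
q=g[m]; print('rail',len(q))
for lo in range(-80,80,20):
    w=q[(q[:,1]>=lo)&(q[:,1]<lo+20)]
    if len(w)>10: print(lo,len(w),np.percentile(w[:,0],[2,98]),np.median(w[:,2]))
m=(g[:,0]>-15)&(g[:,0]<20)&(abs(g[:,2]-5)<12)&(abs(g[:,1])<90); q=g[m]; print('lip',len(q), q.min(0) if len(q) else '',q.max(0) if len(q) else '')
m=(g[:,0]>20)&(g[:,0]<100)&(g[:,2]>3)&(g[:,2]<18)&(g[:,1]<-55)&(g[:,1]>-95); q=g[m]
if len(q): print('stop',len(q),np.percentile(q,[2,50,98],axis=0))
E
```

```text
t: 10.63
tcp_pos: [467.8, -190.6, 125.4]
orientation: [0.049, 0.949, -0.181, 0.253]
contact_force: [-0.4, 0.8, -1.5]
gripper_width: 0.531
[ 467.8 -190.6  125.4] [  7.8 -14.7  88.4]
[[ 1.  0. -0.]
 [ 0. -1. -0.]
 [-0.  0. -1.]] [-0.6 -0.6 -0.7  0.9  0.1  3. ]
[[421.9  82.5]
 [173.1  82.2]
 [170.2  52.1]
 [182.5 245.5]
 [407.  245.8]
 [422.8 145. ]]
rail 3999
-80 1092 [ 99.5 126.3] 1.5175784642211323
20 589 [105.  120.2] 1.1210368996284499
40 1054 [105.  120.5] 1.0372769333400562
60 1264 [ 99.3 126.8] 0.7989091170980224
lip 3434 [ -3.7 -79.2  -7. ] [19.9 79.4 15.4]
stop 1554 [[ 21.7 -78.9   3.5]
 [ 63.1 -75.7  12.9]
 [ 98.5 -74.8  14.7]]
```

View pics/w4.png

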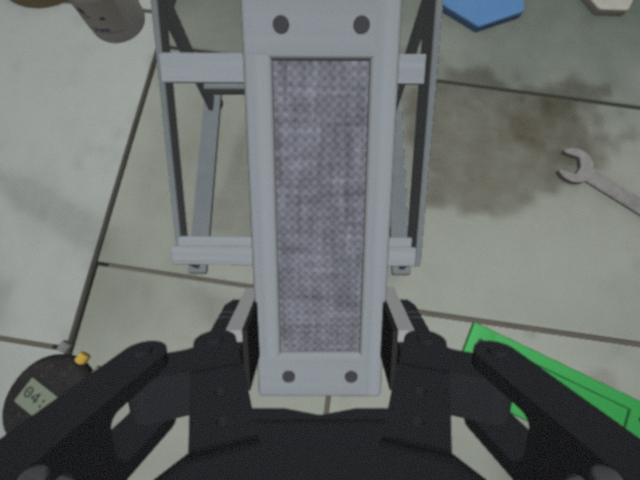

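```bash
python3 -m creep '{"gripper":[0.2,0.2,0.2,0.2,0.2,0.2,0.2,0.2],"linear":[[0.06,0,0.04],[0.06,0,0.08],[0.049,0,0.08],[0,0,0.08],[0,0,0.07],[0,0,0.04],[0,0,0.024],[0,0,0]],"turn":[[0,0,0],[0,0,0],[0,0,0],[0,0,0],[0,0,0],[0,0,0],[0,0,0],[0,0,0]]}'
python3 -m creep '{"gripper":[0.2,0.2],"linear":[[0,0,0],[0,0,0]],"turn":[[0,0,0],[0,0,0]]}'
python3 - <<'E'
from h import *
np.set_printoptions(precision=2,suppress=True)
S,p,R=st();print(p,ibed(p),S['contact_force']); print(bedR().T@R)
E
```

```text
t: 11.35
tcp_pos: [550.8, -223.3, 57.9]
orientation: [0.049, 0.949, -0.18, 0.253]
contact_force: [-0.5, -0.1, -1.5]
gripper_width: 0.531
t: 11.52
tcp_pos: [551.2, -224.2, 60.4]
orientation: [0.05, 0.949, -0.181, 0.255]
contact_force: [-0.4, 0.1, -1.7]
gripper_width: 0.531
[ 551.24 -224.19   60.35] [ 53.16 -15.04 -12.97] [-0.4   0.09 -1.66]
[[ 1.  0.  0.]
 [ 0. -1. -0.]
 [ 0.  0. -1.]]
```

```bash
python3 -m creep '{"gripper":[0.2,0.2,0.2],"linear":[[0,0,0.01],[0,0,0],[0,0,0]],"turn":[[0,0,0],[0,0,0],[0,0,0]]}'
python3 -m creep '{"gripper":[0.2,0.2,0.2,0.2,0.2,0.2,0.2],"linear":[[-0.015,0,0],[-0.02,0,0],[-0.015,0,0],[-0.015,0,0],[-0.01,0,0],[0,0,0],[0,0,0]],"turn":[[0,0,0],[0,0,0],[0,0,0],[0,0,0],[0,0,0],[0,0,0],[0,0,0]]}'
python3 - <<'E'
from h import *
np.set_printoptions(precision=2,suppress=True)
S,p,R=st();print(p,ibed(p),bedR().T@S['contact_force'])
E
```

```text
t: 11.77
tcp_pos: [551.9, -224.7, 57.4]
orientation: [0.05, 0.949, -0.181, 0.255]
contact_force: [0.1, 0.4, -0.5]
gripper_width: 0.53
t: 12.35
tcp_pos: [536.3, -218.5, 47.4]
orientation: [0.05, 0.949, -0.181, 0.254]
contact_force: [-4.0, 1.3, 5.2]
gripper_width: 0.53
[ 536.29 -218.51   47.42] [ 32.84 -15.28 -16.17] [-1.11 -0.27  6.59]
```

```bash
python3 -m creep '{"gripper":[0.56,0.6,0.65,0.7,0.7,0.7,0.7,0.7],"linear":[[0,0,0],[0,0,0],[0,0,0],[0,0,0],[0,0,0],[0,0,-0.03],[0,0,-0.06],[0,0,-0.1]],"turn":[[0,0,0],[0,0,0],[0,0,0],[0,0,0],[0,0,0],[0,0,0],[0,0,0],[0,0,0]]}'
python3 -m creep '{"gripper":[0.5,0,0,0,0,0],"linear":[[0,0,-0.1],[-0.05,0,-0.1],[-0.1,0,0],[-0.05,0,0],[0,0,0],[0,0,0]],"turn":[[0,0,0],[0,0,0],[0,0,0],[0,0,0],[0,0,0],[0,0,0]]}'
python3 - <<'E'
from h import *
np.set_printoptions(precision=2,suppress=True)
S,p,R=st();print(p,ibed(p))
s=snapshot('wrist');np.savez('w5.npz',**s);cv2.imwrite('pics/w5.png',s['img'])
print(w2px(s,[bed(140,9,4),bed(140,-39,4),bed(12,9,4),bed(12,-39,4)]))
C=(cloud(s)-BO)@bedR()
for u,v in w2px(s,[bed(130,5,4),bed(130,-35,4),bed(20,5,4),bed(20,-35,4)]).astype(int): print(u,v,C[v,u])
E
```

```text
t: 13.02
tcp_pos: [512.6, -208.5, 85.8]
orientation: [0.049, 0.949, -0.181, 0.252]
contact_force: [-0.5, 0.1, 0.3]
gripper_width: 0.702
t: 13.52
tcp_pos: [450.9, -184.4, 106.8]
orientation: [0.05, 0.949, -0.181, 0.255]
contact_force: [-0.5, -0.8, -0.3]
gripper_width: -0.001
[ 450.88 -184.41  106.8 ] [-17.11 -15.18  81.24]
[[271.03 -45.26]
 [364.66 -44.99]
 [278.08 201.71]
 [357.57 201.77]]
279 -22 [  1.83  -9.06 178.44]
356 -22 [ -1.59 -21.73 175.22]
284 188 [20.59  5.02  6.18]
351 188 [ 20.32 -34.82   4.05]
```

View pics/w5.png

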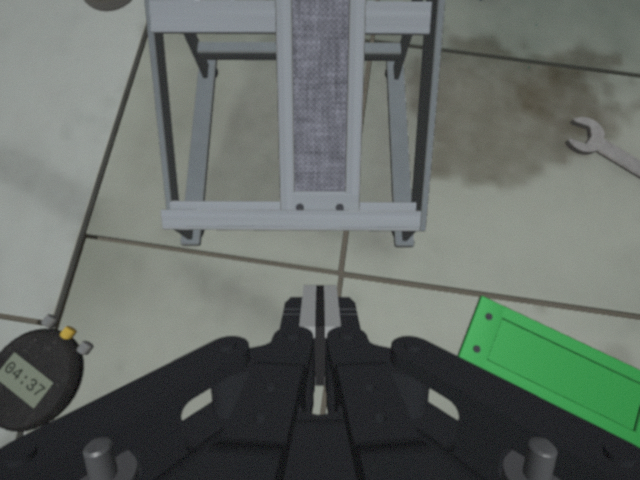

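Run:
```python
from h import *
np.set_printoptions(precision=1,suppress=True)
s=dict(np.load('w5.npz'))
g=cv2.cvtColor(s['img'],cv2.COLOR_BGR2GRAY).astype(int)
print(g[184:236,320].tolist())
print(g[184:236,240].tolist())
print(g[120,268:292].tolist(),g[120,352:376].tolist())
print('window edge d=0,3',w2px(s,[bed(19,-15,4),bed(22,-15,4)])[:,1],'lip',w2px(s,[bed(9,-15,11.5),bed(0,-15,11.5),bed(12,30,0)])[:,1], 'rail', w2px(s,[bed(105,30,0),bed(121,30,0)])[:,1])
print(g[0:45,240].tolist())
plan(bed(66,40,30),tR(BY,30))
```

```text
[104, 105, 108, 107, 107, 103, 111, 126, 141, 144, 143, 144, 140, 141, 141, 141, 140, 139, 141, 141, 141, 144, 143, 143, 138, 137, 138, 140, 140, 140, 147, 148, 148, 149, 145, 145, 146, 146, 145, 147, 146, 144, 143, 142, 141, 132, 123, 124, 128, 129, 130, 135]
[118, 120, 122, 121, 120, 121, 118, 120, 120, 121, 122, 122, 123, 123, 117, 122, 121, 132, 143, 146, 145, 148, 145, 146, 144, 142, 142, 143, 140, 145, 148, 146, 147, 145, 145, 146, 143, 146, 146, 146, 145, 135, 134, 138, 138, 129, 132, 139, 142, 141, 140, 140]
[116, 115, 117, 119, 118, 120, 121, 116, 115, 110, 119, 128, 137, 138, 141, 140, 141, 144, 147, 144, 145, 143, 142, 139] [140, 141, 143, 143, 145, 144, 144, 143, 139, 122, 99, 93, 112, 124, 125, 125, 125, 125, 121, 124, 125, 122, 124, 124]
window edge d=0,3 [190.2 185.1] lip [209.  224.  200.5] rail [32.3 -0.7]
[131, 134, 139, 139, 137, 137, 137, 139, 138, 141, 141, 141, 143, 142, 139, 139, 141, 140, 138, 139, 137, 138, 139, 138, 140, 139, 142, 138, 139, 138, 137, 123, 99, 92, 104, 115, 119, 122, 121, 122, 124, 121, 117, 118, 116]
4 turn [0.001, -0.001, 0.001] lin [[0.082, -0.055, 0.052], [0.082, -0.055, 0.051], [0.082, -0.055, 0.051], [0.082, -0.055, 0.051]]
```

```bash
python3 -m creep '{"gripper":[0,0,0,0,0,0,0,0],"linear":[[0.079,-0.055,0.051],[0.079,-0.055,0.051],[0.079,-0.055,0.051],[0.079,-0.055,0.051],[0,0,0.08],[0,0,0.04],[0,0,0.024],[0,0,0]],"turn":[[0,0,0],[0,0,0],[0,0,0],[0,0,0],[0,0,0],[0,0,0],[0,0,0],[0,0,0]]}'
python3 -m creep '{"gripper":[0,0,0,0,0,0,0,0],"linear":[[0,0.02,0],[0,0.03,0],[0,0.03,0],[0,0.03,0],[0,0.02,0],[0,0.02,0],[0,0,0],[0,0,0]],"turn":[[0,0,0],[0,0,0],[0,0,0],[0,0,0],[0,0,0],[0,0,0],[0,0,0],[0,0,0]]}'
python3 - <<'E'
from h import *
np.set_printoptions(precision=2,suppress=True)
S,p,R=st();print(p,ibed(p),bedR().T@S['contact_force'])
s=snapshot('wrist');np.savez('w6.npz',**s);cv2.imwrite('pics/w6.png',s['img'])
E
```

```text
t: 14.23
tcp_pos: [574.0, -174.3, 67.7]
orientation: [0.049, 0.949, -0.181, 0.252]
contact_force: [0.1, -0.2, -0.6]
gripper_width: 0.002
t: 14.9
tcp_pos: [561.3, -210.3, 71.0]
orientation: [0.05, 0.949, -0.182, 0.254]
contact_force: [-0.2, -0.1, -0.3]
gripper_width: 0.001
[ 561.27 -210.33   71.04] [62.13  1.55 -5.81] [-0.26 -0.18 -0.18]
```

```bash
python3 -m creep '{"gripper":[0,0,0,0,0],"linear":[[0,0.015,0],[0,0.015,0],[0,0.01,0],[0,0,0],[0,0,0]],"turn":[[0,0,0],[0,0,0],[0,0,0],[0,0,0],[0,0,0]]}'
python3 -m creep '{"gripper":[0,0,0,0],"linear":[[0,0.01,0],[0,0,0],[0,0,0],[0,0,0]],"turn":[[0,0,0],[0,0,0],[0,0,0],[0,0,0]]}'
python3 - <<'E'
from h import *
np.set_printoptions(precision=2,suppress=True)
S,p,R=st();print(p,ibed(p),bedR().T@S['contact_force'])
s=snapshot('wrist');np.savez('w6.npz',**s);cv2.imwrite('pics/w6.png',s['img'])
E
```

```text
t: 15.37
tcp_pos: [557.6, -219.1, 70.6]
orientation: [0.05, 0.949, -0.181, 0.254]
contact_force: [0.7, 0.2, 0.1]
gripper_width: 0.002
t: 15.7
tcp_pos: [556.8, -221.3, 70.7]
orientation: [0.05, 0.949, -0.181, 0.254]
contact_force: [0.0, 0.1, 0.5]
gripper_width: 0.001
[ 556.82 -221.27   70.72] [ 61.9  -10.26  -6.04] [0.27 0.07 0.43]
```

View pics/w6.png

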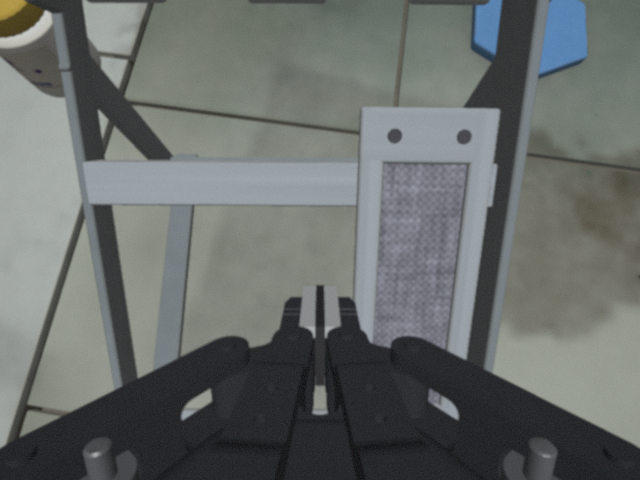

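```bash
python3 -m creep '{"gripper":[0,0,0,0],"linear":[[0,0.01,0],[0,0,0],[0,0,0],[0,0,0]],"turn":[[0,0,0],[0,0,0],[0,0,0],[0,0,0]]}'
python3 -m creep '{"gripper":[0,0,0,0],"linear":[[0,0.01,0],[0,0,0],[0,0,0],[0,0,0]],"turn":[[0,0,0],[0,0,0],[0,0,0],[0,0,0]]}'
python3 -m creep '{"gripper":[0,0,0,0],"linear":[[0,0.006,0],[0,0,0],[0,0,0],[0,0,0]],"turn":[[0,0,0],[0,0,0],[0,0,0],[0,0,0]]}'
python3 - <<'E'
from h import *
np.set_printoptions(precision=2,suppress=True)
S,p,R=st();print(p,ibed(p),bedR().T@S['contact_force'])
E
```

```text
t: 16.08
tcp_pos: [555.9, -223.6, 70.8]
orientation: [0.05, 0.949, -0.181, 0.254]
contact_force: [-0.9, 0.9, -0.1]
gripper_width: -0.003
t: 16.42
tcp_pos: [555.4, -224.6, 70.7]
orientation: [0.049, 0.949, -0.18, 0.254]
contact_force: [1.4, 4.2, 0.9]
gripper_width: -0.002
t: 16.75
tcp_pos: [555.4, -224.7, 70.7]
orientation: [0.047, 0.949, -0.18, 0.255]
contact_force: [2.2, 7.4, 0.9]
gripper_width: -0.004
[ 555.36 -224.72   70.72] [ 61.83 -14.01  -6.  ] [-0.13  7.73  1.13]
```

```bash
python3 -m creep '{"gripper":[0,0,0,0,0,0,0,0],"linear":[[0,-0.03,0],[0,-0.06,0],[0,-0.04,-0.06],[-0.1,0,-0.12],[-0.12,0,-0.12],[-0.1,0,-0.06],[0,0,0],[0,0,0]],"turn":[[0,0,0],[0,0,0],[0,0,0],[0,0,0],[0,0,0],[0,0,0],[0,0,0],[0,0,0]]}'
python3 - <<'E'
from h import *
np.set_printoptions(precision=2,suppress=True)
S,p,R=st();print(p,ibed(p))
s=snapshot('wrist');np.savez('w7.npz',**s);cv2.imwrite('pics/w7.png',s['img'])
g=cv2.cvtColor(s['img'],cv2.COLOR_BGR2GRAY).astype(float)
for bx in (20,35,50,65,80,95):
    ys=np.arange(-80,-15,.5); q=w2px(s,[bed(bx,y,4) for y in ys]).astype(np.float32)
    v=cv2.remap(g.astype(np.float32),q[:,0:1],q[:,1:2],cv2.INTER_LINEAR)[:,0]; d=np.diff(cv2.GaussianBlur(v[:,None],(1,5),0)[:,0])
    i=[k for k in range(1,len(d)-1) if abs(d[k])>4 and abs(d[k])>=abs(d[k-1]) and abs(d[k])>abs(d[k+1])]; print(bx,[(ys[k],round(float(d[k]))) for k in i])
C=(cloud(s)-BO)@bedR(); G=C.reshape(-1,3);G=G[np.isfinite(G[:,0])]
m=(G[:,2]>30)&(G[:,0]>140)&(abs(G[:,1])<90); q=G[m]; print('mask pts',len(q),np.percentile(q,[2,50,98],axis=0) if len(q) else '')
E
```

```text
t: 17.42
tcp_pos: [460.4, -155.8, 109.4]
orientation: [0.051, 0.948, -0.181, 0.255]
contact_force: [1.6, -1.3, 0.0]
gripper_width: 0.001
[ 460.42 -155.76  109.36] [-17.33  14.97  84.32]
20 [(np.float64(-79.0), -14), (np.float64(-75.5), 22), (np.float64(-67.5), -11), (np.float64(-35.5), 7), (np.float64(-28.0), -9), (np.float64(-26.5), 6)]
35 [(np.float64(-79.0), -15), (np.float64(-75.5), 22), (np.float64(-67.5), -11), (np.float64(-36.0), 8), (np.float64(-28.5), -9), (np.float64(-26.5), 7)]
50 [(np.float64(-79.0), -14), (np.float64(-75.5), 22), (np.float64(-67.5), -11), (np.float64(-36.0), 11), (np.float64(-28.5), -10), (np.float64(-26.5), 6)]
65 [(np.float64(-79.0), -13), (np.float64(-75.5), 21), (np.float64(-67.5), -11), (np.float64(-36.0), 11), (np.float64(-28.5), -11), (np.float64(-26.5), 5)]
80 [(np.float64(-79.5), -13), (np.float64(-76.0), 21), (np.float64(-67.5), -11), (np.float64(-59.5), 6), (np.float64(-36.0), 8), (np.float64(-28.5), -11), (np.float64(-26.5), 6)]
95 [(np.float64(-79.5), -13), (np.float64(-76.0), 21), (np.float64(-67.5), -11), (np.float64(-65.5), 6), (np.float64(-61.5), -5), (np.float64(-59.5), 5), (np.float64(-39.0), -5), (np.float64(-36.5), 13), (np.float64(-28.5), -11)]
mask pts 0
```

View pics/w7.png

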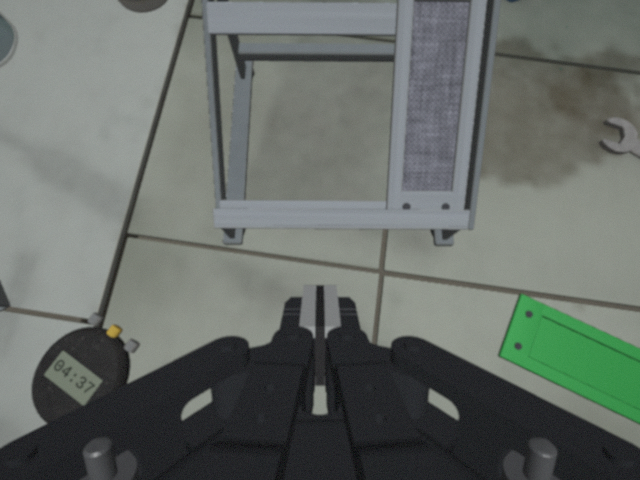

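```bash
python3 -m creep '{"gripper":[0,0,0,0,0,0,0,0],"linear":[[0.08,0.01,-0.06],[0.126,0.01,-0.06],[0.126,0.01,-0.05],[0.126,0.01,0],[0.126,0.01,0],[0.126,0.01,0],[0.126,0,0.02],[0.126,0,0.02]],"turn":[[0,0,0],[0,0,0],[0,0,0],[0,0,0],[0,0,0],[0,0,0],[0,0,0],[0,0,0]]}'
python3 -m creep '{"gripper":[0,0,0],"linear":[[0,0,0],[0,0,0],[0,0,0]],"turn":[[0,0,0],[0,0,0],[0,0,0]]}'
python3 - <<'E'
from h import *
np.set_printoptions(precision=2,suppress=True)
S,p,R=st();print(p,ibed(p),S['joint_positions'],bedR().T@S['contact_force']); print(bedR().T@R)
s=snapshot('scene');cv2.imwrite('pics/s2.png',cv2.resize(s['img'][100:280,300:540],(800,600),interpolation=cv2.INTER_CUBIC))
E
```

```text
t: 18.13
tcp_pos: [636.7, -241.5, 256.9]
orientation: [0.051, 0.949, -0.181, 0.254]
contact_force: [-0.2, 0.9, -0.2]
gripper_width: -0.002
t: 18.38
tcp_pos: [634.1, -239.7, 254.9]
orientation: [0.05, 0.949, -0.181, 0.253]
contact_force: [0.1, 0.5, 0.3]
gripper_width: 0.001
[ 634.06 -239.73  254.89] [222.04   1.15 114.16] [-0.48 -0.11 -0.12  1.04  0.05  3.05] [0.05 0.45 0.33]
[[ 1.  0. -0.]
 [ 0. -1. -0.]
 [-0.  0. -1.]]
```

View pics/s2.png

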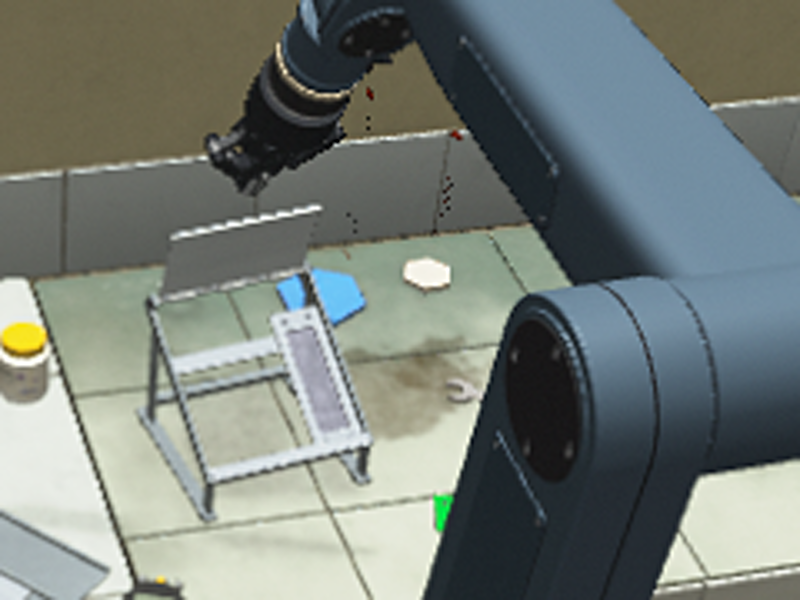

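```bash
python3 -m creep '{"gripper":[0,0,0,0,0],"linear":[[0,0,0.05],[0,0,0.06],[0,0,0.04],[0,0,0],[0,0,0]],"turn":[[0,0,0],[0,0,0],[0,0,0],[0,0,0],[0,0,0]]}'
python3 -m creep '{"gripper":[0,0,0,0],"linear":[[-0.03,0,0],[-0.04,0,0],[-0.04,0,0],[-0.03,0,0]],"turn":[[0,0,0],[0,0,0],[0,0,0],[0,0,0]]}'
python3 - <<'E'
from h import *
np.set_printoptions(precision=2,suppress=True)
S,p,R=st();print(p,ibed(p),bedR().T@S['contact_force'])
E
```

```text
t: 18.85
tcp_pos: [650.4, -245.9, 222.3]
orientation: [0.049, 0.949, -0.181, 0.253]
contact_force: [-0.3, 0.1, 0.4]
gripper_width: 0.002
t: 19.18
tcp_pos: [622.7, -235.0, 208.0]
orientation: [0.05, 0.949, -0.181, 0.255]
contact_force: [-0.3, 0.2, -0.2]
gripper_width: 0.001
[ 622.73 -235.02  207.96] [187.96   1.33  79.66] [-0.4   0.08 -0.  ]
```

```bash
python3 -m creep '{"gripper":[0,0,0,0,0,0,0,0],"linear":[[-0.038,0,0.002],[-0.038,0,0.004],[-0.035,0,0.011],[-0.035,0,0.016],[-0.031,0,0.021],[-0.03,0,0.024],[0,0,0],[0,0,0]],"turn":[[0,0,0],[0,0,0],[0,0,0],[0,0,0],[0,0,0],[0,0,0],[0,0,0],[0,0,0]]}'
python3 - <<'E'
from h import *
np.set_printoptions(precision=2,suppress=True)
S,p,R=st();print(p,ibed(p),bedR().T@S['contact_force'])
E
```

```text
t: 19.85
tcp_pos: [589.9, -222.1, 162.9]
orientation: [0.05, 0.949, -0.181, 0.253]
contact_force: [0.2, 0.1, 0.2]
gripper_width: 0.0
[ 589.92 -222.07  162.91] [134.89   1.23  58.28] [0.26 0.17 0.1 ]
```

```bash
python3 -m creep '{"gripper":[0,0,0,0,0,0,0,0],"linear":[[-0.024,0,0.027],[-0.023,0,0.031],[-0.016,0,0.033],[-0.014,0,0.036],[-0.006,0,0.024],[-0.004,0,0.025],[0,0,0],[0,0,0]],"turn":[[0,0,0],[0,0,0],[0,0,0],[0,0,0],[0,0,0],[0,0,0],[0,0,0],[0,0,0]]}'
python3 -m creep '{"gripper":[0,0,0,0],"linear":[[0,0,0.012],[0,0,0.008],[0,0,0],[0,0,0]],"turn":[[0,0,0],[0,0,0],[0,0,0],[0,0,0]]}'
python3 - <<'E'
from h import *
np.set_printoptions(precision=2,suppress=True)
S,p,R=st();print(p,ibed(p),bedR().T@S['contact_force'])
E
```

```text
t: 20.52
tcp_pos: [593.3, -223.5, 114.1]
orientation: [0.05, 0.949, -0.181, 0.253]
contact_force: [0.3, 0.1, -0.7]
gripper_width: 0.002
t: 20.85
tcp_pos: [596.0, -224.7, 111.1]
orientation: [0.05, 0.949, -0.181, 0.254]
contact_force: [0.2, -0.3, -0.4]
gripper_width: 0.0
[ 596.   -224.71  111.09] [114.72   1.03  10.08] [ 0.05 -0.17 -0.55]
```

Contact with the end stop is close; press in small steps.

```bash
for i in 1; do python3 -m creep '{"gripper":[0,0,0,0],"linear":[[0,0,0.006],[0,0,0],[0,0,0],[0,0,0]],"turn":[[0,0,0],[0,0,0],[0,0,0],[0,0,0]]}'; done
python3 -m creep '{"gripper":[0,0,0,0],"linear":[[0,0,0.006],[0,0,0],[0,0,0],[0,0,0]],"turn":[[0,0,0],[0,0,0],[0,0,0],[0,0,0]]}'
python3 - <<'E'
from h import *
np.set_printoptions(precision=2,suppress=True)
S,p,R=st();print(p,ibed(p),bedR().T@S['contact_force'])
E
```

```text
t: 21.18
tcp_pos: [596.8, -225.1, 110.1]
orientation: [0.05, 0.949, -0.181, 0.255]
contact_force: [-1.9, 0.5, 2.2]
gripper_width: -0.001
t: 21.52
tcp_pos: [596.9, -225.1, 110.0]
orientation: [0.05, 0.949, -0.181, 0.254]
contact_force: [-9.4, 3.4, 9.8]
gripper_width: 0.005
[ 596.94 -225.12  109.96] [115.04   1.     8.6 ] [-3.74 -0.33 13.48]
```

```bash
python3 -m creep '{"gripper":[0,0,0,0,0,0,0,0],"linear":[[0,0,-0.02],[0,0,-0.08],[0,0,-0.12],[-0.08,0,-0.14],[-0.14,0,-0.1],[-0.14,0,0],[-0.12,0,0],[0,0,0]],"turn":[[0,0,0],[0,0,0],[0,0,0],[0,0,0],[0,0,0],[0,0,0],[0,0,0],[0,0,0]]}'
python3 -m creep '{"gripper":[0,0],"linear":[[0,0,0],[0,0,0]],"turn":[[0,0,0],[0,0,0]]}'
python3 - <<'E'
from h import *
np.set_printoptions(precision=2,suppress=True)
S,p,R=st();print(p,ibed(p))
s=snapshot('wrist');cv2.imwrite('pics/w8.png',s['img'])
G=((cloud(s)-BO)@bedR()).reshape(-1,3);G=G[np.isfinite(G[:,0])]
for x in (100,130,160):
    q=G[(abs(G[:,0]-x)<5)&(abs(G[:,1])<60)&(G[:,2]>-20)&(G[:,2]<60)]; print(x,len(q),np.median(q[:,2]) if len(q) else '')
g=cv2.cvtColor(s['img'],cv2.COLOR_BGR2GRAY).astype(np.float32)
for bx in (20,40,60,80):
    ys=np.arange(-80,-15,.5); q=w2px(s,[bed(bx,y,4) for y in ys]).astype(np.float32)
    v=cv2.remap(g,q[:,0:1],q[:,1:2],cv2.INTER_LINEAR)[:,0]; d=np.diff(cv2.GaussianBlur(v[:,None],(1,5),0)[:,0])
    print(bx,[(float(ys[k]),round(float(d[k]))) for k in range(1,len(d)-1) if abs(d[k])>4 and abs(d[k])>=abs(d[k-1]) and abs(d[k])>abs(d[k+1])])
E
```

```text
t: 22.18
tcp_pos: [441.6, -162.2, 138.6]
orientation: [0.048, 0.95, -0.182, 0.248]
contact_force: [-0.4, 0.7, -3.1]
gripper_width: -0.001
t: 22.35
tcp_pos: [449.1, -166.5, 148.4]
orientation: [0.05, 0.948, -0.181, 0.255]
contact_force: [-0.0, 0.2, -0.1]
gripper_width: -0.001
[ 449.13 -166.52  148.42] [ -3.43   0.79 121.4 ]
100 3115 10.303257970656936
130 3505 10.27109575883504
160 0 
20 [(-78.5, -14), (-75.5, 21), (-67.0, -9), (-35.5, 6), (-28.0, -7), (-26.0, 5)]
40 [(-78.0, -13), (-75.5, 21), (-67.0, -9), (-36.0, 9), (-28.5, -7), (-26.5, 5)]
60 [(-78.5, -14), (-76.0, 22), (-67.5, -9), (-36.0, 8), (-28.5, -8)]
80 [(-78.5, -14), (-75.5, 20), (-67.5, -12), (-59.5, 5), (-36.0, 8), (-28.5, -8)]
```

View pics/w8.png

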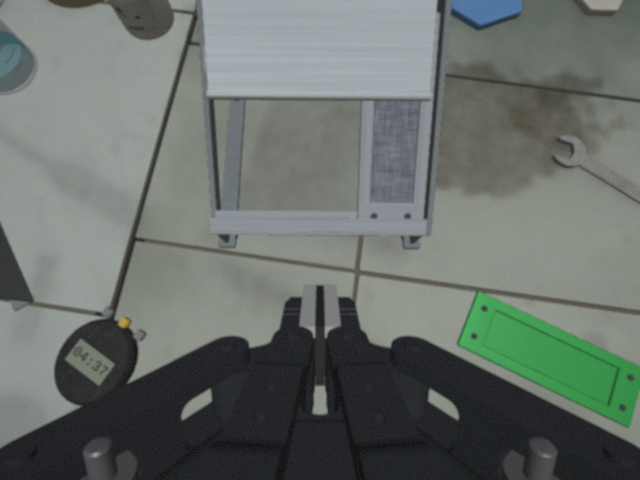

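The mask lies flat over the bed: its edge is at row 98, and its height above the bed is the same at bed x 100 and 130. The holder is still square at columns 360–432, with its lower end in the channel at row 220.

```bash
python3 -c "
from h import *
print(finish_job())"
```

```text
the job is handed in; nothing more can be done
None
```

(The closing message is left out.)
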